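Free the blue lacquer box from its bench clamp

TASK

Free the blue lacquer box: pull up the yellow sprung plunger knob of the clamp that holds it and twist it so that it stays latched open by itself, then slide the box out on its carrier plate towards the open end of the clamp and set it down gently, flat, in the middle of the cork mat. Leave the knob latched up, and leave the red box in the other clamp where it is.

Things in the scene. Friction and masses are not known exactly. Their poses are not given: they have to be found in the camera images.
- blue_box: Dark blue lacquer box, 46 x 46 mm, 40 mm high, hard, fixed on an aluminium plate 64 (x) by 60 mm, 8 mm thick; about 0.2 kg in all. Origin: plate underside, below the box's centre; z up; the box spans 8 to 48 mm above it. A tongue 30 mm wide, 8 mm thick runs to x = 115 mm, with a 16 mm hole at x = 95 mm that the plunger pins. Unpinned, it slides out level along its own -x, towards the robot.
- clamp: Steel clamp holding the blue box. Origin: centre of its underside; x, y as the box's. Base 190 x 90 mm, 8 mm thick, the plate lying on it between low rails (3 mm play each side). A grey bridge at x = 25 to 65 mm spans the tongue with 6 mm headroom: after sliding 50 mm (better 60) to -x the tongue is clear and the box can be lifted. Box centre at x = -50, knob at x = 45 mm.
- knob: Yellow bar-shaped knob of the sprung plunger pinning the blue box, on the clamp's bridge. Bar 36 mm long (own x), 13 mm thick (own y: pinch here), 34 mm high. Origin on the vertical turning axis, 12 mm below the bar's top, 22 mm above its bottom, where a black 28 mm flange begins; z up. At the start it is 80 mm above the table, the bar along the box's x.
- stem (a joint): Lift of that plunger knob in m: 0 down (pinned), stop at 0.024. Spring 4 N at rest, 9 N at the top. Below 0.012 a ridge in a groove keeps the knob from turning; at 0.013 or more it turns freely either way, to stops at 100 degrees. Let go when turned 30 to 100 degrees (a quarter turn is proper) it stays latched at about 0.012, pin clear of the tongue; let go in line, it snaps down.
- mat: Square cork drying mat, 200 x 200 mm, 6 mm thick, fixed flat on the bench. Origin: centre of its underside, at table height; z up.
- red_box: The bystander: the same carrier with a dark red lacquer box, pinned in a second identical clamp with its own yellow knob. Origin as for the blue one. It stays where it is.
Mind the look-alikes: they are no part of the job. Leave any green look-alike of the clamp alone.

How it is judged:
By the outcome, as a careful person would: the job done as asked, in the order asked, and still so for the second after the job is handed in, with the robot touching nothing.
It also fails if it takes over 64 s, if anything falls off the work surface, if the arm or the gripper's body presses on something with over 40 N, if the wrist force passes 120 N, or if a joint passes its speed limit or range.

ROBOT

A 6-joint arm with a two-finger parallel gripper is mounted at the origin on the work surface. World frame = base frame: x ahead of the robot, y to its left, z up, the work surface at z = 0. Lengths are in m, angles in rad, forces in N, time in s.
With the tool pointing down it reaches from about 0.25 to 0.775 m from the base axis. Payload 4 kg.
Tool frame: the origin (TCP) lies at the very end of the fingers, on their centre line; the grasp point (between the pads) lies tcp_to_grasp behind it (tcp_to_grasp is the distance from the TCP to the grasp point, in m); z points along the fingers, y is the direction in which the jaws open and shut (so a half turn about z gives the same grasp; the last joint's range is limited). The gripper opens to 94 mm and grips with 3 to 60 N. Pads are 16 mm wide; open, the fingers measure 119 mm over their backs; the gripper's body (75 mm by 177 mm) begins 78 mm behind the grasp point.
Start: joints at [1.186, 0.087, 1.371, -0, 1.684, -0.103], TCP at [0.153, 0.528, 0.206] pointing down, gripper open.
Joint ranges: [-3.1, 3.1], [-0.76, 2.03], [0.27, 2.55], [-1.08, 4.22], [0.17, 2.65], [-2.57, 2.57]. Speed limits (rad/s): [2.79, 2.79, 3.14, 3.14, 3.14, 3.14].

INTERFACE

Orientations are given as [roll, pitch, yaw] about the fixed x, y, z axes, in that order (R = Rz(yaw) Ry(pitch) Rx(roll)).
In Python, from bench import * gives the robot as it stands.
- The arm moves only by the tool play_rows, never from a script. Its argument "rows" is a list of rows, each a list of 3 entries, a list of its own where there are three numbers: the finger opening in cm, from 0 to 9.4, then the shift along the world's x, y, z in cm, then the turn, a rotation vector about the world's x, y, z in rad. A call has 1 to 8 rows; each row is the pose to reach, as a shift and turn from the pose commanded when the call began; what a row does not reach only later rows make up. A row lasts 1/12 s, in which the tool goes at most 41.7 mm and 7.16 degrees, less where a joint would pass 70% of its speed; a pose out of reach is approached as far as the arm can. A call with a gripper value outside its range is refused whole. The fingers move at their own pace and stop on an object; the grip force is fixed at half the most. Time passes only in rows, so rows that repeat a pose let the fingers close. It gives the time, the measured TCP pose, the force and the opening at its end, in the units of the state.
- get_obs(): the state, without advancing time (a new reading comes with each control period).
- snapshot(name): name is "side" or "top" or "wrist"; returns a dict with "pixels" (384x512x3 uint8, red, green, blue), "fx", "fy", "cx", "cy" (pixels), "rvec" (rotation vector, rad) and "tvec" (3), from world to camera coordinates, as OpenCV has them. Camera axes: x right, y down, z forward; pixel columns grow to the right and rows downward; lengths in m; the calibration is good to about 2 mm. The wrist camera is an equidistant fisheye: a pixel r from the principal point sees the ray r / f radians off the axis. A picture is of the moment at which its call begins. There is no depth.
- close_job(): hands the job in, once; it reports no verdict.
Trained networks look in the newest picture that a camera, given by its name, has taken for a name from the list of things; names that differ only in an ending like _2 or _b are one class to them, and where a whole thing is asked for, a point or a joint stands for the part that bears it (a point fixed in the world has none). Each returns a list of dicts, best first, with "confidence" (0 to 1); they miss things now and then, are a little off and sometimes report something else, mostly with a low value. They report only what shows in the picture. A call takes as long as a camera call. They do not tell look-alikes from the thing itself.
- silhouettes(camera, label): "mask" (384x512 bool, what is visible of it) and "point" ([row, column] in pixels, amid what is visible of it).
The state is a dict: "time": time; "joint_positions": joint angles; "qvel": joint speeds; "joint_torque": joint torques, N m; "tool_pos": TCP position; "ee_rot": TCP orientation; "wrist_force": force on the tool from outside, world axes, zero at the start; "wrist_torque": the same for the moment, N m; "width": finger opening in m.
Only numpy, scipy, OpenCV 4.12 (cv2) and the standard library are available. Lean on these libraries where they do the work, as an engineer would, in place of code of your own. Each camera call takes 0.05 s, during which the arm holds its last target. There are 200 camera calls.

## Working session

There is one attempt and no reset: what is moved stays moved. The work goes in short steps, Python scripts to look and compute and a tool call to move; the robot and the scene stay as the last step left them, time stands still between calls to the robot, and variables do not carry over. Pictures are saved under pics/ and viewed, about 8 in all and at most 12, crops included, and the job is handed in when it is done.

Besides the shell and the picture viewer there is one more tool, called after "Call:" by a JSON object that holds its "fn" and its "kwargs", one argument or row to a line. play_rows: Moves the arm, as the interface text tells. Its arguments: {"type":"object","properties":{"rows":{"type":"array"}},"required":["rows"]}

```bash
mkdir -p pics; ls
cat > h.py <<'E'
from bench import *
import numpy as np, cv2
def snap(n,f=None):
    s=snapshot(n)
    if f: cv2.imwrite('pics/'+f,s['pixels'][:,:,::-1])
    return s
def ray(s,uv,fish=False):
    u,v=uv; x=(u-s['cx'])/s['fx']; y=(v-s['cy'])/s['fy']
    if fish:
        r=np.hypot(x,y); d=np.array([x/r*np.sin(r),y/r*np.sin(r),np.cos(r)]) if r>0 else np.array([0,0,1.])
    else: d=np.array([x,y,1.])
    R=cv2.Rodrigues(np.array(s['rvec'],float))[0]; t=np.array(s['tvec'],float)
    return -R.T@t, R.T@d
def at_z(s,uv,z,fish=False):
    o,d=ray(s,uv,fish); return o+d*(z-o[2])/d[2]
def proj(s,P,fish=False):
    R=cv2.Rodrigues(np.array(s['rvec'],float))[0]; p=R@np.array(P,float)+np.array(s['tvec'],float)
    if fish:
        q=np.hypot(p[0],p[1]); th=np.arctan2(q,p[2]); a=p[:2]/max(q,1e-9)*th
    else: a=p[:2]/p[2]
    return np.array([s['fx']*a[0]+s['cx'],s['fy']*a[1]+s['cy']])
E
python3 - <<'E'
from h import *
o=get_obs(); print(o)
ims=[]
for n in ['top','side']:
    s=snap(n); ims.append(s['pixels'][:,:,::-1])
    print(n,s['fx'],s['cx'],s['cy'],ray(s,(s['cx'],s['cy'])))
    for l in ['blue_box','clamp','knob','mat','red_box']:
        for d in silhouettes(n,l):
            r,c=d['point']; print(n,l,round(d['confidence'],2),(int(c),int(r)),d['mask'].sum(),at_z(s,(c,r),0.05).round(3))
for n,i in zip(['top','side'],ims): cv2.imwrite('pics/a_%s.png'%n,cv2.resize(i,(800,600)))
E
```

```text
pics
{'time': 0.0, 'joint_positions': array([ 1.18589916e+00,  8.79559001e-02,  1.37225264e+00,  3.26917806e-06,
        1.68360151e+00, -1.03128220e-01]), 'qvel': array([ 0.00071114, -0.0006859 , -0.00044243, -0.00066253, -0.00031636,
       -0.0015715 ]), 'joint_torque': array([ 8.14599298e-04, -3.40187180e+01, -3.02422106e+01,  7.18861283e-02,
        3.32418596e-02, -1.69901627e-04]), 'tool_pos': array([0.15274005, 0.52779058, 0.20430452]), 'ee_rot': array([-3.13938737e+00, -2.31502982e-04,  2.85982382e+00]), 'wrist_force': array([-0.49283492,  0.15499145, -0.34040909]), 'wrist_torque': array([-0.00759002,  0.03381069, -0.02079682]), 'width': 0.09415498162012606}
top 466.6098466781534 253.04704586137836 197.2254259089131 (array([0.27749203, 0.12153138, 1.50807248]), array([ 0.11303523, -0.02134901, -0.99336159]))
top blue_box 0.88 (198, 172) 473 [0.525 0.261 0.05 ]
top clamp 0.88 (124, 188) 1657 [0.478 0.494 0.05 ]
top clamp 0.64 (204, 247) 1713 [0.29  0.242 0.05 ]
top clamp 0.58 (197, 152) 1034 [0.589 0.263 0.05 ]
top knob 0.66 (201, 234) 68 [0.329 0.252 0.05 ]
top knob 0.47 (18
[... 206 characters left out ...]
 457 [0.481 0.038 0.05 ]
side 431.1892778433912 252.47627448669718 191.79850420182032 (array([ 0.04680217, -0.6381364 ,  0.83347574]), array([ 0.36598462,  0.6496984 , -0.66629367]))
side blue_box 0.64 (247, 164) 570 [0.522 0.237 0.05 ]
side clamp 0.65 (262, 158) 830 [0.575 0.241 0.05 ]
side clamp 0.59 (199, 133) 1157 [0.466 0.452 0.05 ]
side clamp 0.56 (171, 201) 1795 [0.27  0.198 0.05 ]
side knob 0.68 (180, 178) 197 [0.327 0.276 0.05 ]
side knob 0.59 (200, 110) 131 [0.526 0.578 0.05 ]
side knob 0.48 (264, 139) 117 [0.633 0.325 0.05 ]
side mat 0.79 (346, 310) 7115 [ 0.467 -0.294  0.05 ]
side red_box 0.88 (269, 214) 808 [0.472 0.027 0.05 ]
side red_box 0.26 (266, 141) 145 [0.631 0.312 0.05 ]
```

View pics/a_top.png

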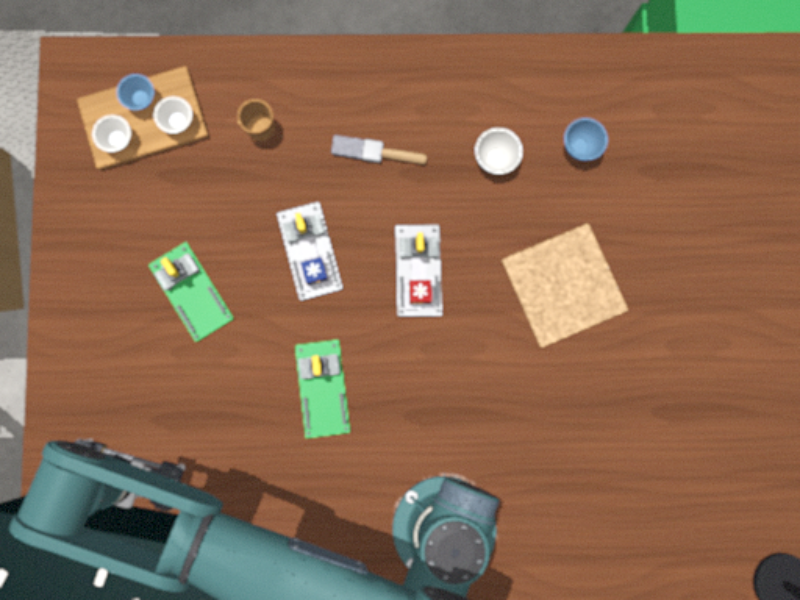

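View pics/a_side.png

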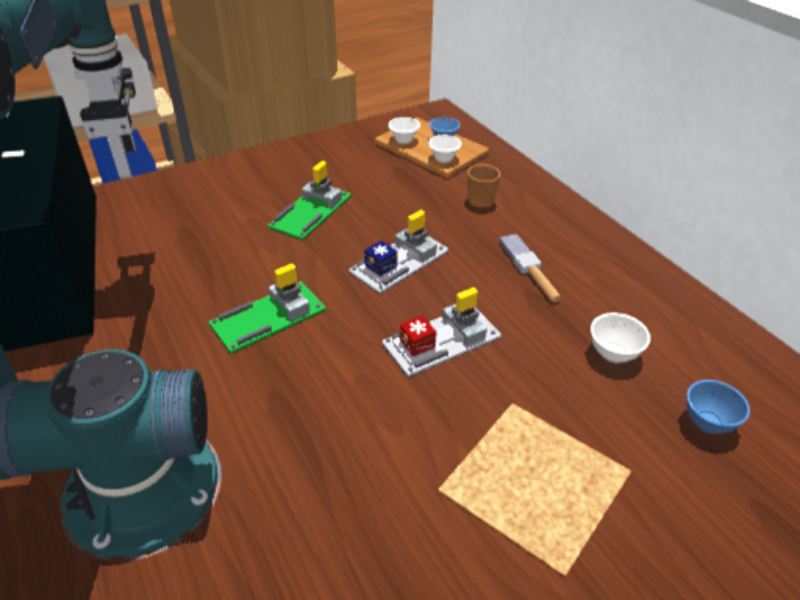

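The blue box's clamp is the white/steel one at (310,250) in the 800-px top picture, with its knob at (301,224). The others are the red box's clamp at (419,270) and two empty green look-alikes at (190,290) and (322,388). The mat is at (565,285). The target is the only clamp holding the blue box. I'll measure it more closely and confirm with a crop.

Run:
```python
from h import *
import bench; print([n for n in dir(bench) if not n.startswith('_')])
try: print('t2g',tcp_to_grasp)
except Exception as e: print(e)
s=snap('top'); im=s['pixels']
def rect(m,z):
    ys,xs=np.nonzero(m); P=np.array([at_z(s,(x,y),z)[:2] for x,y in zip(xs,ys)],np.float32)
    return cv2.minAreaRect(P)
for l,z in [('mat',.006),('clamp',.008),('blue_box',.05),('knob',.092),('red_box',.05)]:
    for d in silhouettes('top',l)[:3]:
        print(l,d['point'],d['confidence'],rect(d['mask'],z))
# knob yellow centroid
hsv=cv2.cvtColor(im,cv2.COLOR_RGB2HSV)
def col(s,lo,hi,box):
    h=cv2.cvtColor(s['pixels'],cv2.COLOR_RGB2HSV); m=cv2.inRange(h,lo,hi)>0; k=np.zeros_like(m); x0,y0,x1,y1=box;k[y0:y1,x0:x1]=1
    return m&k
my=col(s,(20,150,100),(35,255,255),(178,130,205,155)); ys,xs=np.nonzero(my); print('knob yellow',len(xs),xs.mean(),ys.mean(),at_z(s,(xs.mean(),ys.mean()),.085))
mb=col(s,(108,100,40),(130,255,255),(185,155,220,190)); ys,xs=np.nonzero(mb); print('blue',len(xs),xs.mean(),ys.mean(),at_z(s,(xs.mean(),ys.mean()),.05),rect(mb,.056))
cv2.imwrite('pics/b.png',cv2.resize(im[120:200,165:245,::-1],None,fx=7,fy=7,interpolation=cv2.INTER_CUBIC))
```

```text
['IKError', 'close_job', 'get_obs', 'silhouettes', 'snapshot', 'tcp_to_grasp']
t2g 0.0188
mat [180.6, 357.4] 0.73 ((0.4927422106266022, -0.2660684585571289), (0.2008053958415985, 0.20066329836845398), 21.662532806396484)
clamp [247.9, 206.5] 0.95 ((0.2858734428882599, 0.24037142097949982), (0.19061648845672607, 0.09135361760854721), 5.6617231369018555)
clamp [152.4, 196.9] 0.62 ((0.5702130794525146, 0.2667621076107025), (0.1905849128961563, 0.08869589120149612), 15.02028751373291)
blue_box [170.8, 198.6] 0.85 ((0.5378870964050293, 0.2551146149635315), (0.10666535049676895, 0.061848681420087814), 13.698393821716309)
knob [169.8, 110.7] 0.66 ((0.5250219702720642, 0.5286030173301697), (0.03789471462368965, 0.033443182706832886), 1.028778076171875)
red_box [184.1, 267.8] 0.9 ((0.49459657073020935, 0.042113207280635834), (0.057007621973752975, 0.10220423340797424), 89.24839782714844)
knob yellow 25 193.36 144.24 [0.60728986 0.27360243 0.085     ]
blue 85 201.2235294117647 173.3294117647059 [0.52147979 0.25266173 0.05      ] ((0.52259361743927, 0.25346386432647705), (0.0425531230866909, 0.04030122607946396), 13.613554954528809)
```

View pics/b.png

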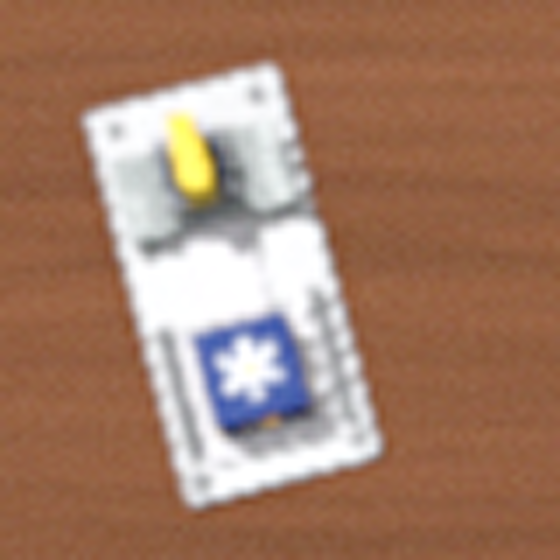

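The crop confirms it: blue box with the white star, knob bar along the clamp's length. Yaw is about 0.255, clamp centre about (0.570, 0.267), knob about (0.614, 0.278). Moving above the knob.

Call:
{"fn": "play_rows", "kwargs": {
  "rows": [
    [9.4,[4,-2,0],[0,0,0.07]],
    [9.4,[7,-4,0],[0,0,0.14]],
    [9.4,[11,-6,0],[0,0,0.21]],
    [9.4,[14,-8,0],[0,0,0.28]],
    [9.4,[18,-10,0],[0,0,0.35]],
    [9.4,[21,-11.5,0],[0,0,0.42]],
    [9.4,[24,-13,0],[0,0,0.48]],
    [9.4,[27,-15,0],[0,0,0.537]]
  ]
}}

```text
time: 1.57
tool_pos: [0.4245, 0.3776, 0.2055]
ee_rot: [3.141, 0.0, -2.883]
wrist_force: [0.5, 0.7, 0.3]
width: 0.0938
```

Call:
{"fn": "play_rows", "kwargs": {
  "rows": [
    [8,[3,-1.6,0],[0,0,0]],
    [8,[6,-3.2,0],[0,0,0]],
    [8,[9,-4.8,0],[0,0,0]],
    [8,[12,-6.4,0],[0,0,0]],
    [8,[15,-8,0],[0,0,0]],
    [8,[19,-10,0],[0,0,0]],
    [8,[19,-10,0],[0,0,0]],
    [8,[19,-10,0],[0,0,0]]
  ]
}}

```text
time: 2.23
tool_pos: [0.6146, 0.2764, 0.2037]
ee_rot: [-3.141, -0.002, -2.89]
wrist_force: [-0.4, 0.2, -0.7]
width: 0.08
```

Run:
```python
from h import *
o=get_obs(); print(o['joint_positions'].round(3),o['tool_pos'],o['ee_rot'],o['wrist_force'])
s=snap('wrist','w1.png'); print(s['fx'],s['cx'],s['cy'],ray(s,(s['cx'],s['cy'])))
for l in ['knob','blue_box','clamp']:
    for d in silhouettes('wrist',l)[:3]:
        r,c=d['point']; ys,xs=np.nonzero(d['mask']);print(l,round(d['confidence'],2),(c,r),len(xs),(xs.min(),xs.max(),ys.min(),ys.max()),at_z(s,(c,r),.085 if l=='knob' else .05,True).round(4))
im=s['pixels'][:,:,::-1].copy()
for p in [(.614,.278,.092),(.522,.254,.056)]: cv2.circle(im,tuple(int(v) for v in proj(s,p,True)),3,(255,0,255),1)
cv2.imwrite('pics/w1.png',cv2.resize(im,(800,600)))
```

```text
[ 0.339  0.371  1.034  0.     1.739 -1.484] [0.61456763 0.27644202 0.20372217] [-3.14139521e+00 -2.28877661e-03 -2.89007345e+00] [-0.37027699  0.20989856 -0.68678291]
297.3186396354542 255.56770865335483 194.45235528314365 (array([0.53960513, 0.25719337, 0.38250935]), array([ 0.26237105,  0.06699823, -0.96263839]))
knob 0.97 (260.3, 185.3) 643 (np.int64(247), np.int64(270), np.int64(169), np.int64(208)) [0.61   0.2802 0.085 ]
knob 0.69 (106.6, 41.8) 2839 (np.int64(78), np.int64(136), np.int64(14), np.int64(92)) [0.4952 0.0804 0.085 ]
knob 0.56 (467.5, 174.6) 697 (np.int64(452), np.int64(481), np.int64(159), np.int64(189)) [0.5311 0.5251 0.085 ]
blue_box 0.59 (263.1, 109.9) 3276 (np.int64(234), np.int64(283), np.int64(75), np.int64(161)) [0.5343 0.2644 0.05  ]
clamp 0.84 (437.2, 139.3) 7121 (np.int64(396), np.int64(482), np.int64(66), np.int64(203)) [0.5022 0.4863 0.05  ]
clamp 0.59 (258.5, 159.7) 7009 (np.int64(221), np.int64(295), np.int64(65), np.int64(212)) [0.5899 0.2734 0.05  ]
clamp 0.56 (311.0, 0.0) 81 (np.int64(296), np.int64(319), np.int64(0), np.int64(4)) [0.3928 0.2844 0.05  ]
```

View pics/w1.png

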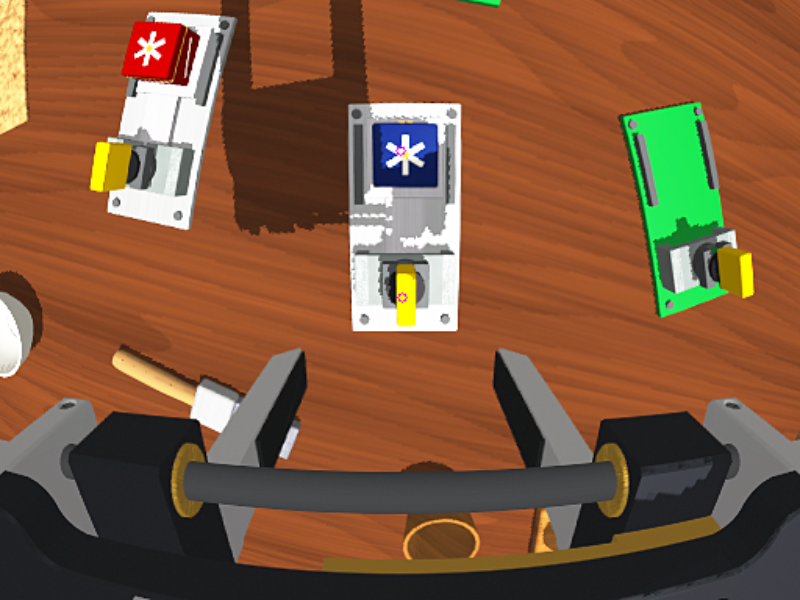

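The view shows the blue clamp just ahead of the fingers: box at (405,153), knob at (405,293), with the yaw aligned. I'll fit the knob and box models to the masks.

```bash
cat >> h.py <<'E'
from scipy.optimize import minimize
def fitbox(s,mask,p0,dim,z0,z1,fish):
    K=8
    ys,xs=np.nonzero(mask); c=np.array([xs.mean(),ys.mean()]); off=c-40
    def ren(p):
        x,y,a=p; pts=[]
        for sx in(-1,1):
            for sy in(-1,1):
                for z in(z0,z1):
                    dx,dy=sx*dim[0]/2,sy*dim[1]/2
                    pts.append(proj(s,(x+dx*np.cos(a)-dy*np.sin(a),y+dx*np.sin(a)+dy*np.cos(a),z),fish))
        h=cv2.convexHull(((np.array(pts)-off+.5)*K).astype(np.float32))
        m=np.zeros((80*K,80*K),np.uint8); cv2.fillConvexPoly(m,h.astype(int),1); return m>0
    M=cv2.warpAffine(mask.astype(np.uint8),np.float32([[K,0,(-off[0]+.5)*K-.5],[0,K,(-off[1]+.5)*K-.5]]),(80*K,80*K),flags=cv2.INTER_NEAREST)>0
    f=lambda q:1-(ren(p0+q*[.01,.01,.1])&M).sum()/(ren(p0+q*[.01,.01,.1])|M).sum()
    r=minimize(f,np.zeros(3),method='Nelder-Mead',options=dict(initial_simplex=np.array([[0,0,0],[1,0,0],[0,1,0],[0,0,1.]]),xatol=1e-3,fatol=1e-4))
    return p0+r.x*[.01,.01,.1],1-r.fun
def color(s,lo,hi,P,R,fish):
    h=cv2.cvtColor(s['pixels'],cv2.COLOR_RGB2HSV); m=cv2.inRange(h,lo,hi); u,v=proj(s,P,fish).astype(int); k=np.zeros_like(m); cv2.circle(k,(int(u),int(v)),R,255,-1); m&=k
    m=cv2.morphologyEx(m,cv2.MORPH_CLOSE,np.ones((9,9)))
    return m>0
Y=((18,120,60),(38,255,255)); B=((105,110,30),(130,255,255))
E
python3 - <<'E'
from h import *
s=snap('wrist')
m=color(s,*Y,(.614,.278,.08),35,True); print(m.sum(),fitbox(s,m,np.array([.614,.278,.25]),(.036,.013),.058,.092,True))
m=color(s,*B,(.522,.254,.04),40,True); print(m.sum(),fitbox(s,m,np.array([.522,.254,.25]),(.046,.046),.016,.056,True))
s=snap('side'); 
for P,c,d,z in [((.614,.278,.25),Y,(.036,.013),(.058,.092)),((.522,.254,.25),B,(.046,.046),(.016,.056))]:
    m=color(s,*c,(P[0],P[1],np.mean(z)),25,False); print('side',m.sum(),fitbox(s,m,np.array(P),d,*z,False))
E
```

```text
494 (array([0.61544737, 0.28058793, 0.25143119]), np.float64(0.9478302825608396))
1663 (array([0.52332593, 0.25618863, 0.25150096]), np.float64(0.9498362382087048))
side 134 (array([0.61203063, 0.28254298, 0.29961583]), np.float64(0.9260008996851102))
side 308 (array([0.51984211, 0.26026337, 0.24632591]), np.float64(0.813576117923944))
```

Call:
{"fn": "play_rows", "kwargs": {
  "rows": [
    [5,[0,0.4,-3],[0,0,0]],
    [5,[0,0.4,-6],[0,0,0]],
    [5,[0,0.4,-9],[0,0,0]],
    [5,[0,0.4,-10],[0,0,0]],
    [5,[0,0.4,-10],[0,0,0]],
    [5,[0,0.4,-10],[0,0,0]]
  ]
}}

```text
time: 3.03
tool_pos: [0.6127, 0.2828, 0.1062]
ee_rot: [3.141, 0.0, -2.886]
wrist_force: [0.0, 0.1, -0.4]
width: 0.0502
```

Run:
```python
from h import *
s=snap('wrist','w2.png'); o=get_obs(); print(o['tool_pos'],o['ee_rot'],o['joint_positions'].round(3))
m=color(s,*Y,(.615,.2805,.08),60,True); print(m.sum(),fitbox(s,m,np.array([.615,.280,.25]),(.036,.013),.058,.092,True))
```

```text
[0.6136982  0.28302028 0.10787797] [ 3.14119243  0.0033223  -2.88583257] [ 0.348  0.398  1.188  0.     1.553 -1.478]
1071 (array([0.61609348, 0.28043071, 0.26050474]), np.float64(0.9518472511061175))
```

View pics/w2.png

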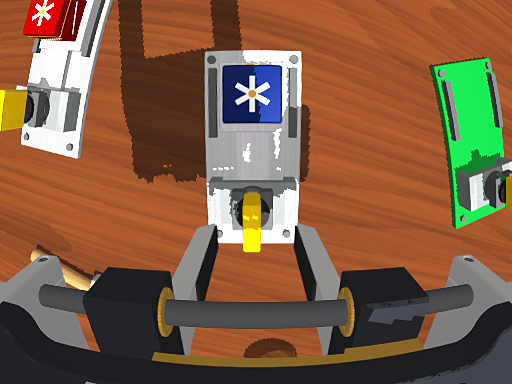

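Knob at pixel (252,225), with the fingertips centred near 255, so the tool needs about 2 mm towards -y and 3 mm towards +x. Descending and closing.

Call:
{"fn": "play_rows", "kwargs": {
  "rows": [
    [5,[0.25,-0.2,-1.5],[0,0,0]],
    [5,[0.25,-0.2,-3],[0,0,0]],
    [5,[0.25,-0.2,-4.3],[0,0,0]],
    [5,[0.25,-0.2,-4.3],[0,0,0]],
    [0.6,[0.25,-0.2,-4.3],[0,0,0]],
    [0.6,[0.25,-0.2,-4.3],[0,0,0]],
    [0.6,[0.25,-0.2,-4.3],[0,0,0]],
    [0.6,[0.25,-0.2,-4.3],[0,0,0]]
  ]
}}

```text
time: 3.75
tool_pos: [0.6162, 0.2806, 0.064]
ee_rot: [3.141, 0.002, -2.886]
wrist_force: [1.3, -1.1, -0.1]
width: 0.0268
```

Call:
{"fn": "play_rows", "kwargs": {
  "rows": [
    [0.6,[0,0,0],[0,0,0]],
    [0.6,[0,0,0],[0,0,0]],
    [0.6,[0,0,0],[0,0,0]]
  ]
}}

```text
time: 4.0
tool_pos: [0.6157, 0.2805, 0.063]
ee_rot: [3.141, 0.001, -2.886]
wrist_force: [-0.9, -0.2, 1.8]
width: 0.0126
```

Gripped at 12.6 mm. Lifting 19 mm (the stop is at 24).

Call:
{"fn": "play_rows", "kwargs": {
  "rows": [
    [0.6,[0,0,0.4],[0,0,0]],
    [0.6,[0,0,0.8],[0,0,0]],
    [0.6,[0,0,1.2],[0,0,0]],
    [0.6,[0,0,1.6],[0,0,0]],
    [0.6,[0,0,1.9],[0,0,0]],
    [0.6,[0,0,1.9],[0,0,0]],
    [0.6,[0,0,1.9],[0,0,0]]
  ]
}}

```text
time: 4.58
tool_pos: [0.6156, 0.2805, 0.0812]
ee_rot: [3.141, 0.0, -2.886]
wrist_force: [5.3, 2.6, -7.9]
width: 0.0127
```

The 8 N spring force means the knob is lifted. Twisting by -90°, since joint 6 has room that way.

Call:
{"fn": "play_rows", "kwargs": {
  "rows": [
    [0.6,[0,0,0],[0,0,-0.1]],
    [0.6,[0,0,0],[0,0,-0.2]],
    [0.6,[0,0,0],[0,0,-0.3]],
    [0.6,[0,0,0],[0,0,-0.4]],
    [0.6,[0,0,0],[0,0,-0.5]],
    [0.6,[0,0,0],[0,0,-0.6]],
    [0.6,[0,0,0],[0,0,-0.7]],
    [0.6,[0,0,0],[0,0,-0.8]]
  ]
}}

```text
time: 5.25
tool_pos: [0.6154, 0.2792, 0.0808]
ee_rot: [-3.139, 0.001, 2.591]
wrist_force: [4.2, -0.2, -8.4]
width: 0.0131
```

Call:
{"fn": "play_rows", "kwargs": {
  "rows": [
    [0.6,[0,0,0],[0,0,-0.1]],
    [0.6,[0,0,0],[0,0,-0.2]],
    [0.6,[0,0,0],[0,0,-0.3]],
    [0.6,[0,0,0],[0,0,-0.4]],
    [0.6,[0,0,0],[0,0,-0.5]],
    [0.6,[0,0,0],[0,0,-0.6]],
    [0.6,[0,0,0],[0,0,-0.7]],
    [0.6,[0,0,0],[0,0,-0.77]]
  ]
}}

```text
time: 5.92
tool_pos: [0.6144, 0.2784, 0.0803]
ee_rot: [-3.137, 0.003, 1.822]
wrist_force: [1.8, -2.6, -8.4]
width: 0.0125
```

Call:
{"fn": "play_rows", "kwargs": {
  "rows": [
    [0.6,[0,0,0],[0,0,0]],
    [0.6,[0,0,-0.3],[0,0,0]],
    [0.6,[0,0,-0.6],[0,0,0]],
    [0.6,[0,0,-0.6],[0,0,0]],
    [0.6,[0,0,-0.6],[0,0,0]]
  ]
}}

```text
time: 6.33
tool_pos: [0.6144, 0.2785, 0.0751]
ee_rot: [-3.138, 0.003, 1.827]
wrist_force: [-1.2, -5.2, -4.9]
width: 0.0132
```

Call:
{"fn": "play_rows", "kwargs": {
  "rows": [
    [1.6,[0,0,0],[0,0,0]],
    [2.5,[0,0,0],[0,0,0]],
    [4,[0,0,0],[0,0,0]],
    [4,[0,0,0],[0,0,0]],
    [4,[0,0,3],[0,0,0]],
    [4,[0,0,7],[0,0,0]],
    [4,[0,0,9],[0,0,0]],
    [4,[0,0,9],[0,0,0]]
  ]
}}

```text
time: 7.0
tool_pos: [0.6187, 0.2821, 0.1745]
ee_rot: [3.127, -0.002, 1.828]
wrist_force: [-0.1, 0.2, 1.6]
width: 0.0402
```

Call:
{"fn": "play_rows", "kwargs": {
  "rows": [
    [6,[-2,-0.5,0],[0,0,0.12]],
    [7,[-4,-1,0],[0,0,0.24]],
    [7,[-6,-1.5,0],[0,0,0.36]],
    [7,[-8,-2,0],[0,0,0.48]],
    [7,[-9.5,-2.4,0],[0,0,0.6]],
    [7,[-9.5,-2.4,0],[0,0,0.72]],
    [7,[-9.5,-2.4,0],[0,0,0.84]],
    [7,[-9.5,-2.4,0],[0,0,0.96]]
  ]
}}

```text
time: 7.67
tool_pos: [0.5198, 0.2566, 0.1652]
ee_rot: [3.141, -0.0, 2.794]
wrist_force: [0.4, -1.1, 0.8]
width: 0.0702
```

Call:
{"fn": "play_rows", "kwargs": {
  "rows": [
    [7,[0,0,0],[0,0,0.12]],
    [7,[0,0,0],[0,0,0.24]],
    [7,[0,0,0],[0,0,0.36]],
    [7,[0,0,0],[0,0,0.48]],
    [7,[0,0,0],[0,0,0.61]],
    [7,[0,0,0],[0,0,0.61]],
    [7,[0,0,0],[0,0,0.61]]
  ]
}}

```text
time: 8.25
tool_pos: [0.5202, 0.2565, 0.1651]
ee_rot: [3.141, -0.001, -2.889]
wrist_force: [-0.3, -0.2, -0.7]
width: 0.0702
```

Run:
```python
from h import *
o=get_obs(); print(o['tool_pos'],o['ee_rot'],o['joint_positions'].round(3))
s=snap('wrist'); im=s['pixels'][:,:,::-1]
m=color(s,*B,(.522,.256,.04),60,True); print(m.sum(),fitbox(s,m,np.array([.522,.256,.25]),(.046,.046),.016,.056,True))
s2=snap('side'); im2=s2['pixels'][:,:,::-1]
u,v=proj(s2,(.615,.28,.08)).astype(int); print(u,v)
c=cv2.resize(im2[v-40:v+56,u-64:u+64],(512,384),interpolation=cv2.INTER_CUBIC)
m=color(s2,*Y,(.615,.28,.09),22,False); print(m.sum(),fitbox(s2,m,np.array([.615,.28,.25+1.57]),(.036,.013),.070,.104,False), fitbox(s2,m,np.array([.615,.28,.25+1.57]),(.036,.013),.058,.092,False))
cv2.imwrite('pics/w3.png',cv2.resize(np.hstack([im,c]),(800,300)))
```

```text
[0.52018844 0.25648769 0.16505175] [ 3.14126245e+00 -5.04921189e-04 -2.88886964e+00] [ 0.36   0.165  1.364  0.     1.613 -1.463]
2115 (array([0.5230703 , 0.25630078, 0.2746274 ]), np.float64(0.9124122032435931))
267 140
138 (array([0.61120863, 0.28128556, 1.82256833]), np.float64(0.906286815893756)) (array([0.62001907, 0.29670124, 1.75082721]), np.float64(0.9287139689578714))
```

View pics/w3.png

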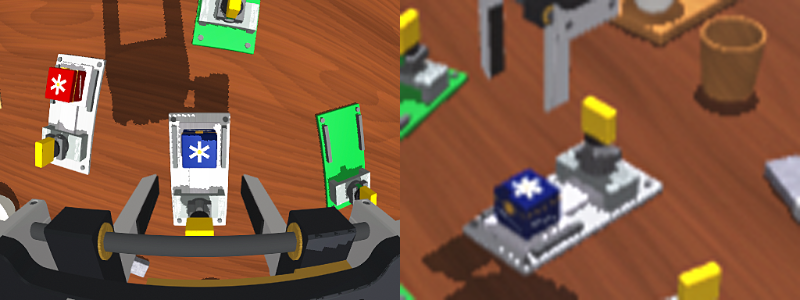

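The knob stands up, turned a quarter turn (right crop, (600,120)). The box is at (0.523, 0.256). Going down on it with the TCP at about z 0.032, clear of the rails.

Call:
{"fn": "play_rows", "kwargs": {
  "rows": [
    [6.5,[0.25,0,-3],[0,0,0]],
    [6.5,[0.25,0,-6],[0,0,0]],
    [6.5,[0.25,0,-9],[0,0,0]],
    [6.5,[0.25,0,-11],[0,0,0]],
    [6.5,[0.25,0,-12.3],[0,0,0]],
    [6.5,[0.25,0,-13.3],[0,0,0]],
    [6.5,[0.25,0,-13.3],[0,0,0]],
    [6.5,[0.25,0,-13.3],[0,0,0]]
  ]
}}

```text
time: 9.02
tool_pos: [0.523, 0.2564, 0.0325]
ee_rot: [3.141, -0.0, -2.887]
wrist_force: [0.7, 0.1, -0.1]
width: 0.0648
```

Call:
{"fn": "play_rows", "kwargs": {
  "rows": [
    [4,[0,0,0],[0,0,0]],
    [4,[0,0,0],[0,0,0]],
    [4,[0,0,0],[0,0,0]],
    [4,[0,0,0],[0,0,0]],
    [4,[0,0,0],[0,0,0]],
    [4,[0,0,0],[0,0,0]]
  ]
}}

```text
time: 9.52
tool_pos: [0.5238, 0.2566, 0.0339]
ee_rot: [3.141, 0.002, -2.886]
wrist_force: [-0.5, -0.3, 4.3]
width: 0.0456
```

Gripped at 45.6 mm. Sliding out 62 mm along the clamp's -x.

Call:
{"fn": "play_rows", "kwargs": {
  "rows": [
    [4,[-0.4,-0.1,0],[0,0,0]],
    [4,[-1,-0.26,0],[0,0,0]],
    [4,[-1.5,-0.39,0],[0,0,0]],
    [4,[-2,-0.52,0],[0,0,0]],
    [4,[-2,-0.52,0],[0,0,0]]
  ]
}}

```text
time: 9.93
tool_pos: [0.503, 0.2512, 0.0339]
ee_rot: [3.141, 0.003, -2.886]
wrist_force: [1.6, 0.8, 5.6]
width: 0.0461
```

Call:
{"fn": "play_rows", "kwargs": {
  "rows": [
    [4,[-0.8,-0.21,0],[0,0,0]],
    [4,[-1.6,-0.42,0],[0,0,0]],
    [4,[-2.4,-0.63,0],[0,0,0]],
    [4,[-3.2,-0.84,0],[0,0,0]],
    [4,[-4,-1.05,0],[0,0,0]],
    [4,[-4,-1.05,0],[0,0,0]]
  ]
}}

```text
time: 10.43
tool_pos: [0.4618, 0.2404, 0.0333]
ee_rot: [3.142, 0.001, -2.886]
wrist_force: [0.5, -0.2, 7.9]
width: 0.0455
```

Run:
```python
from h import *
o=get_obs(); print(o['tool_pos'],o['ee_rot'],o['wrist_force'],o['width'])
s=snap('wrist'); im=s['pixels'][:,:,::-1]
s2=snap('side'); im2=s2['pixels'][:,:,::-1]
u,v=proj(s2,(.56,.27,.05)).astype(int)
c=cv2.resize(im2[v-48:v+48,u-64:u+64],(512,384),interpolation=cv2.INTER_CUBIC)
cv2.imwrite('pics/w4.png',cv2.resize(np.hstack([im,c]),(800,300)))
```

```text
[0.46175677 0.24038513 0.03329486] [ 3.14150618e+00  6.29796372e-04 -2.88605472e+00] [ 0.49049584 -0.23529305  7.87990578] 0.045538601200099615
```

View pics/w4.png

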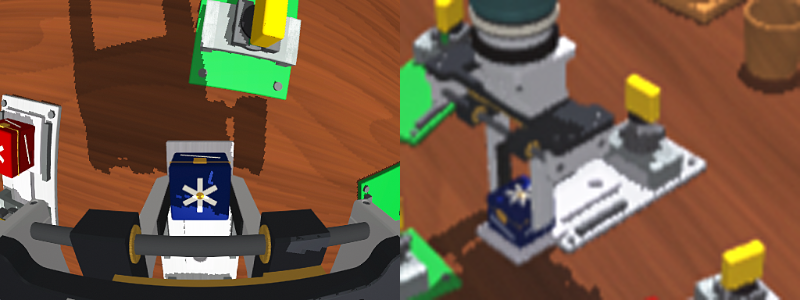

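The box is 64 mm out on its plate and the knob is still up. Lifting.

Call:
{"fn": "play_rows", "kwargs": {
  "rows": [
    [4,[0,0,0.5],[0,0,0]],
    [4,[0,0,1.5],[0,0,0]],
    [4,[0,0,3.5],[0,0,0]],
    [4,[0,0,6],[0,0,0]],
    [4,[0,0,9],[0,0,0]],
    [4,[0,0,12],[0,0,0]],
    [4,[0,0,14],[0,0,0]],
    [4,[0,0,14],[0,0,0]]
  ]
}}

```text
time: 11.2
tool_pos: [0.4639, 0.2412, 0.1768]
ee_rot: [3.141, 0.006, -2.886]
wrist_force: [0.3, 1.2, -2.2]
width: 0.0454
```

Call:
{"fn": "play_rows", "kwargs": {
  "rows": [
    [4,[0.1,-1.5,0],[0,0,-0.03]],
    [4,[0.3,-4.5,0],[0,0,-0.1]],
    [4,[0.5,-8,0],[0,0,-0.18]],
    [4,[0.7,-11.5,0],[0,0,-0.26]],
    [4,[0.9,-15,0],[0,0,-0.34]],
    [4,[1.1,-18.5,0],[0,0,-0.42]],
    [4,[1.3,-22,0],[0,0,-0.5]],
    [4,[1.5,-25.5,0],[0,0,-0.58]]
  ]
}}

```text
time: 11.87
tool_pos: [0.4754, -0.0155, 0.1693]
ee_rot: [-3.141, -0.007, 2.813]
wrist_force: [1.0, -0.5, -3.0]
width: 0.0457
```

Call:
{"fn": "play_rows", "kwargs": {
  "rows": [
    [4,[0.2,-3.5,0],[0,0,-0.08]],
    [4,[0.4,-7,0],[0,0,-0.08]],
    [4,[0.6,-10.5,0],[0,0,-0.08]],
    [4,[0.8,-14,0],[0,0,-0.08]],
    [4,[1,-17.5,0],[0,0,-0.08]],
    [4,[1.3,-21,0],[0,0,-0.08]],
    [4,[1.6,-24,0],[0,0,-0.08]],
    [4,[1.65,-25.1,0],[0,0,-0.08]]
  ]
}}

```text
time: 12.53
tool_pos: [0.4923, -0.2682, 0.1685]
ee_rot: [-3.141, -0.007, 2.733]
wrist_force: [0.2, 0.2, -3.4]
width: 0.0457
```

Call:
{"fn": "play_rows", "kwargs": {
  "rows": [
    [4,[0,0,0],[0,0,0]],
    [4,[0,0,0],[0,0,0]],
    [4,[0,0,0],[0,0,0]]
  ]
}}

```text
time: 12.78
tool_pos: [0.4938, -0.2634, 0.1712]
ee_rot: [3.14, -0.003, 2.738]
wrist_force: [0.7, 0.3, -2.2]
width: 0.0457
```

Run:
```python
from h import *
o=get_obs(); print(o['tool_pos'],o['ee_rot'],o['wrist_force'],o['width'])
s=snap('wrist'); im=s['pixels'][:,:,::-1]
s2=snap('side'); im2=s2['pixels'][:,:,::-1]
cv2.imwrite('pics/w5.png',cv2.resize(np.hstack([im,im2]),(800,300)))
# mat centre from side view: cork mask
for n,S in (('side',s2),):
    d=silhouettes(n,'mat')[0]; ys,xs=np.nonzero(d['mask']); P=np.array([at_z(S,(x,y),.006)[:2] for x,y in zip(xs,ys)],np.float32); print(n,d['confidence'],cv2.minAreaRect(P))
```

```text
[ 0.49382447 -0.26342012  0.17119696] [ 3.13995062 -0.00314572  2.73799607] [ 0.66559977  0.30527903 -2.16791995] 0.045746844697347716
side 0.74 ((0.4894997775554657, -0.2623184621334076), (0.20375046133995056, 0.20110489428043365), 22.6579532623291)
```

View pics/w5.png

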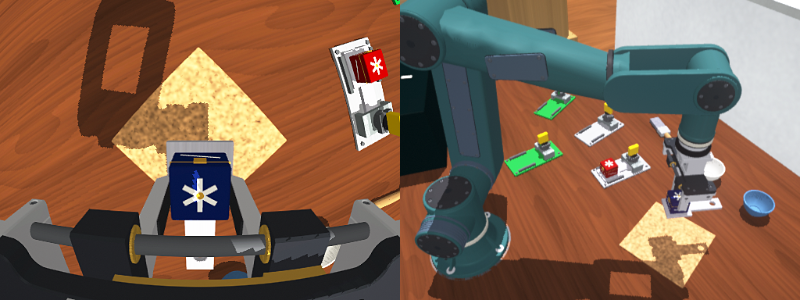

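The box hangs level over the mat. Lowering, slowly at the end.

Call:
{"fn": "play_rows", "kwargs": {
  "rows": [
    [4,[0,0,-3],[0,0,0]],
    [4,[0,0,-6],[0,0,0]],
    [4,[0,0,-9],[0,0,0]],
    [4,[0,0,-11],[0,0,0]],
    [4,[0,0,-12.5],[0,0,0]],
    [4,[0,0,-13.2],[0,0,0]],
    [4,[0,0,-13.5],[0,0,0]],
    [4,[0,0,-13.5],[0,0,0]]
  ]
}}

```text
time: 13.6
tool_pos: [0.4946, -0.2648, 0.0376]
ee_rot: [3.141, -0.0, 2.738]
wrist_force: [0.4, -0.2, -2.6]
width: 0.0456
```

Call:
{"fn": "play_rows", "kwargs": {
  "rows": [
    [4,[0,0,-0.1],[0,0,0]],
    [4,[0,0,-0.2],[0,0,0]],
    [4,[0,0,-0.3],[0,0,0]],
    [4,[0,0,-0.4],[0,0,0]],
    [4,[0,0,-0.5],[0,0,0]],
    [4,[0,0,-0.55],[0,0,0]],
    [4,[0,0,-0.55],[0,0,0]]
  ]
}}

```text
time: 14.18
tool_pos: [0.4945, -0.2654, 0.032]
ee_rot: [3.142, 0.0, 2.737]
wrist_force: [-1.0, 0.7, -2.9]
width: 0.0456
```

Call:
{"fn": "play_rows", "kwargs": {
  "rows": [
    [4,[0,0,-0.05],[0,0,0]],
    [4,[0,0,-0.1],[0,0,0]],
    [4,[0,0,-0.1],[0,0,0]]
  ]
}}

```text
time: 14.43
tool_pos: [0.4946, -0.2655, 0.0319]
ee_rot: [-3.142, 0.001, 2.737]
wrist_force: [-0.4, 1.3, 1.9]
width: 0.0457
```

Contact: the force went from -2.9 N to +1.9 N. Releasing and withdrawing.

Call:
{"fn": "play_rows", "kwargs": {
  "rows": [
    [4.8,[0,0,0],[0,0,0]],
    [5.2,[0,0,0],[0,0,0]],
    [6.5,[0,0,0],[0,0,0]],
    [6.5,[0,0,0],[0,0,0]],
    [6.5,[0,0,1],[0,0,0]],
    [6.5,[0,0,4],[0,0,0]],
    [6.5,[0,0,8],[0,0,0]],
    [6.5,[0,0,12],[0,0,0]]
  ]
}}

```text
time: 15.1
tool_pos: [0.4937, -0.2648, 0.1518]
ee_rot: [3.141, -0.003, 2.737]
wrist_force: [0.2, 0.1, -0.2]
width: 0.0651
```

Call:
{"fn": "play_rows", "kwargs": {
  "rows": [
    [6.5,[-3,-3,3],[0,0,0]],
    [6.5,[-6,-6,4],[0,0,0]],
    [6.5,[-9,-8,4],[0,0,0]],
    [6.5,[-12,-10,4],[0,0,0]],
    [6.5,[-14,-12,4],[0,0,0]],
    [6.5,[-14,-12,4],[0,0,0]],
    [6.5,[-14,-12,4],[0,0,0]]
  ]
}}

```text
time: 15.68
tool_pos: [0.3536, -0.3863, 0.1918]
ee_rot: [3.142, 0.001, 2.734]
wrist_force: [0.2, 0.1, 0.2]
width: 0.0652
```

Run:
```python
from h import *
o=get_obs(); print(o['time'],o['tool_pos'],o['wrist_force'],o['width'])
s=snap('top'); s2=snap('side')
im=s['pixels'][100:292,150:406,::-1]; im2=s2['pixels'][:,:,::-1]
for S in (s,s2):
    m=color(S,*B,(.494,-.265,.034),30,False); print(m.sum(),fitbox(S,m,np.array([.494,-.265,-.40]),(.046,.046),.014,.054,False))
cv2.imwrite('pics/w6.png',np.hstack([cv2.resize(im,(400,300)),cv2.resize(im2,(400,300))]))
```

```text
15.6833 [ 0.35362801 -0.38625475  0.19183085] [0.17944793 0.07433989 0.17700921] 0.06522312392443641
181 (array([ 0.49425607, -0.26495415, -0.39748795]), np.float64(0.6495458113715376))
0 (array([ 0.494, -0.265, -0.4  ]), np.float64(0.0))h.py:25: RuntimeWarning: Mean of empty slice.
  ys,xs=np.nonzero(mask); c=np.array([xs.mean(),ys.mean()]); off=c-40
  ret = ret.dtype.type(ret / rcount)
h.py:34: RuntimeWarning: invalid value encountered in cast
  m=np.zeros((80*K,80*K),np.uint8); cv2.fillConvexPoly(m,h.astype(int),1); return m>0
```

View pics/w6.png

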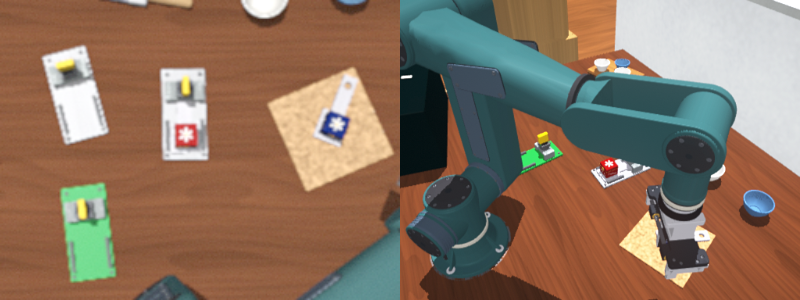

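The top view shows the blue box flat in the mat's middle (336,125), its tongue also on the cork. The clamp is empty with its knob crosswise (66,68), and the red box is in place (186,133).

```bash
python3 -c "
from bench import *
print(close_job())"
```

```text
the job is handed in; nothing more can be done
None
```

The blue box is free and set down on the cork mat, and the job was handed in at about 16 s of the 64 s allowed. I pulled the yellow knob up 19 mm, turned it 90° and let go. It stayed latched. I then slid the box out about 64 mm on its plate, lifted it over and set it down.

- **Setting down:** the wrist force went from -2.9 N to +1.9 N at contact, so it was gentle. The highest wrist force I read in the whole job was about 10 N.
- **Box position:** the gripper let go at (0.494, -0.265). Two measurements put the mat centre at (0.493, -0.266) and (0.490, -0.262), so the box is within about 5 mm of the middle. I turned it along the mat's diagonal so the tongue also lies on the cork.
- **Final picture from above:** the box is on the mat, its clamp is empty with the knob still crosswise, and the red box looks unmoved. The green look-alike in that crop is unmoved too; the other one was outside it. The arm was clear of everything.

**Checks that failed or were weak:**
- The last side view was blocked by the arm, so its position fit failed.
- The overhead fit of the box overlapped only 65% with the picture.
- A side-view fit of the knob's height after the twist was ambiguous. I judged it latched from the pictures and from its staying up and crosswise afterwards.

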